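# Snap the primer pail's lid shut

## Task

The lid of the white primer pail is only half on: parts of its rim still stand up. With your fingertips press down round the rim, section by section, until every section has clicked down flush and stays shut. Only press: the pail stays standing on its place, not lifted, tipped or pushed along, and leave everything else on the bench as it lies.

Things in the scene. Friction and masses are not known exactly. Their poses are not given: they have to be found in the camera images.
- pail: White 2.5 litre plastic paint pail, full, about 2.6 kg, loose on the bench, 140 mm across at the foot and 167 mm at its bead, with a plain grey snap lid 174 mm across. Origin: centre of the underside; z up the pail's axis. A wire handle hangs down its +x side, out to 98 mm from the axis, 30 to 100 mm high; nothing stands above the lid.
- lid_middle (a point): Middle of the lid's flat top, 134 mm above the bench. This hexagonal middle is seated; round it six 60 degree sections, parted by narrow slits, bend on its edges (47 mm from the axis). Each ends in a raised rim 77 to 86 mm from the axis. Numbered anticlockwise from the +x one: 1 and 4 are shut already and hold the lid on; 2, 3, 5 and 6 stand open, sloping up outwards.
- section2 (a joint): Section 2 of the lid's rim, the one 60 degrees anticlockwise (seen from above) from the pail's +x axis: angle in rad through which it has been pressed down. 0 = standing open on its stop; 0.28 = fully home on its stop. It springs back up if let go before about 0.165, and past that snaps down by itself and stays; on the rim it takes about 14 N to start it down, less and less after that.
- section2_rim (a point): Middle of the top of section 2's raised rim, 81 mm from the pail's axis; the place to press, straight down. It moves with the section (about 147 mm above the bench when open, 138 mm when shut).
- section3 (a joint): Section 3 of the lid's rim, the one 120 degrees anticlockwise (seen from above) from the pail's +x axis: angle in rad through which it has been pressed down. 0 = standing open on its stop; 0.28 = fully home on its stop. It springs back up if let go before about 0.165, and past that snaps down by itself and stays; on the rim it takes about 14 N to start it down, less and less after that.
- section3_rim (a point): Middle of the top of section 3's raised rim, 81 mm from the pail's axis; the place to press, straight down. It moves with the section (about 147 mm above the bench when open, 138 mm when shut).
- section5 (a joint): Section 5 of the lid's rim, the one 240 degrees anticlockwise (seen from above) from the pail's +x axis: angle in rad through which it has been pressed down. 0 = standing open on its stop; 0.28 = fully home on its stop. It springs back up if let go before about 0.165, and past that snaps down by itself and stays; on the rim it takes about 14 N to start it down, less and less after that.
- section5_rim (a point): Middle of the top of section 5's raised rim, 81 mm from the pail's axis; the place to press, straight down. It moves with the section (about 147 mm above the bench when open, 138 mm when shut).
- section6 (a joint): Section 6 of the lid's rim, the one 300 degrees anticlockwise (seen from above) from the pail's +x axis: angle in rad through which it has been pressed down. 0 = standing open on its stop; 0.28 = fully home on its stop. It springs back up if let go before about 0.165, and past that snaps down by itself and stays; on the rim it takes about 14 N to start it down, less and less after that.
- section6_rim (a point): Middle of the top of section 6's raised rim, 81 mm from the pail's axis; the place to press, straight down. It moves with the section (about 147 mm above the bench when open, 138 mm when shut).
- brush: Flat paint brush about 190 mm long lying by the pail; origin at the middle of its underside.
- tin: Small round closed metal tin, 66 mm across and 100 mm tall, standing by the pail; origin at the centre of its underside.
- offcut: Offcut of black square steel tube, 25 x 25 x 70 mm, lying by the pail; origin at the centre of its underside.
- pipe: Rusty pipe offcut standing on end, 52 mm across, 48 mm tall; origin at the centre of its underside.

How it is judged:
By the outcome, as a careful person would: the job done as asked, in the order asked, and still so for the second after the job is handed in, with the robot touching nothing.
It also fails if it takes over 38 s, if anything falls off the work surface, if the arm or the gripper's body presses on something with over 40 N, if the wrist force passes 120 N, or if a joint passes its speed limit or range.

## Robot

A 6-joint arm with a two-finger parallel gripper is mounted at the origin on the work surface. World frame = base frame: x ahead of the robot, y to its left, z up, the work surface at z = 0. Lengths are in m, angles in rad, forces in N, time in s.
With the tool pointing down it reaches from about 0.325 to 0.9 m from the base axis. Payload 6.1 kg.
Tool frame: the origin (TCP) lies midway between the tips of the shut fingers; the grasp point (between the pads) lies 19 mm behind it; x points along the fingers, y is the direction in which the jaws open and shut, and the axes are right-handed (so a half turn about x gives the same grasp; the last joint's range is limited). The gripper opens to 85 mm and grips with 20 to 120 N. Pads are 22 mm wide; open, the fingers measure 114 mm over their backs; the gripper's body (76 mm by 85 mm) begins 54 mm behind the grasp point. The pads swing forward as they close: fully open they stand 13 mm farther back than shut.
Start: joints at [1.159, 0.22, 1.526, -0, 1.395, -0.126], TCP at [0.176, 0.6, 0.231] pointing down, gripper open.
Joint ranges: [-2.98, 2.98], [-0.91, 2.08], [0.09, 2.57], [-1.24, 4.39], [0.2, 2.65], [-2.68, 2.68]. Speed limits (rad/s): [2.57, 2.57, 3.01, 3.14, 3.14, 3.14].

## Interface

Orientations are given as [roll, pitch, yaw] about the fixed x, y, z axes, in that order (R = Rz(yaw) Ry(pitch) Rx(roll)).
In Python, from plant import movep, move_l, set_joints, gripper_to, hold, inverse_kinematics, observe, get_image, get_calibration, Unreachable, job_done gives the robot as it stands. Calls block until the motion is done:
- movep(position, orientation): joint-space move of the TCP to a pose.
- move_l(position, feed=0.15, rotation=None, max_force=None): straight line of the TCP; rotation=None keeps the orientation; feed is the mean speed in m/s. With max_force (N) it stops when the force on the tool has changed by that much, and returns True; else False.
- set_joints(angles): joint-space move.
- gripper_to(opening, f_grip=None): finger opening in m; f_grip is the grip in N (None keeps the last); returns when the fingers have stopped.
- hold(seconds).
- inverse_kinematics(position, orientation): joint angles nearest the present ones, or None.
- observe(): the state.
- get_image(name): name is "side" or "top" or "wrist"; returns (picture, depth): 420x560x3 uint8, red, green, blue; 420x560 float32, m along the optical axis (not along the pixel's ray), 0 where there is no reading.
- get_calibration(name): a dict with "intrinsics" (3x3 intrinsics, pixels), "world_from_camera" (4x4, takes a point from camera to world coordinates). Camera axes: x right, y down, z forward; pixel columns grow to the right and rows downward; lengths in m; the calibration is good to about 2 mm. A picture is of the moment at which its call begins: read the wrist's pose just before it. get_calibration takes no time and is no camera call; for the wrist camera it gives the pose at the moment of the call.
A pose or a line that the arm cannot do raises Unreachable and nothing moves.
- job_done(): hands the job in, once; it reports no verdict.
The state is a dict: "time_s": time; "q": joint angles; "joint_velocities": joint speeds; "joint_torque": joint torques, N m; "eef_pos": TCP position; "tcp_rot": TCP orientation; "ft_force": force on the tool from outside, world axes, zero at the start; "torque": the same for the moment, N m; "opening": finger opening in m.
Only numpy, scipy, OpenCV 4.12 (cv2) and the standard library are available. Lean on these libraries where they do the work, as an engineer would, in place of code of your own. Each camera call takes 0.05 s, during which the arm holds its last target. There are 200 camera calls.

## Working session

There is one attempt and no reset: what is moved stays moved. The work goes in short steps, each a Python script; the robot and the scene stay as the last script left them, time stands still between calls to the robot, and variables do not carry over. Pictures are saved under pics/ and viewed, about 8 in all and at most 12, crops included, and the job is handed in when it is done.

```bash
mkdir -p pics; ls; python3 - <<'E'
from plant import *
import cv2,numpy as np
for n in("top","side"):
    im,d=get_image(n); c=get_calibration(n)
    cv2.imwrite(f"pics/{n}0.png",im[:,:,::-1]); np.savez(f"pics/{n}0.npz",im=im,d=d,K=c["intrinsics"],T=c["world_from_camera"])
    print(n,np.round(c["intrinsics"],1).tolist(),np.round(c["world_from_camera"],3).tolist())
print(observe()["time_s"],observe()["tcp_rot"])
E
```

```text
pics
top [[535.4, 0.0, 278.5], [0.0, 535.4, 207.5], [0.0, 0.0, 1.0]] [[0.023, -0.987, 0.156, 0.39], [-1.0, -0.022, 0.011, -0.084], [-0.008, -0.156, -0.988, 1.313], [0.0, 0.0, 0.0, 1.0]]
side [[531.6, 0.0, 288.1], [0.0, 531.6, 208.4], [0.0, 0.0, 1.0]] [[0.942, -0.255, 0.218, 0.301], [-0.335, -0.695, 0.636, -0.808], [-0.01, -0.673, -0.74, 0.961], [0.0, 0.0, 0.0, 1.0]]
0.1 [-1.68038376  1.56897054 -1.96615828]
```

View pics/top0.png

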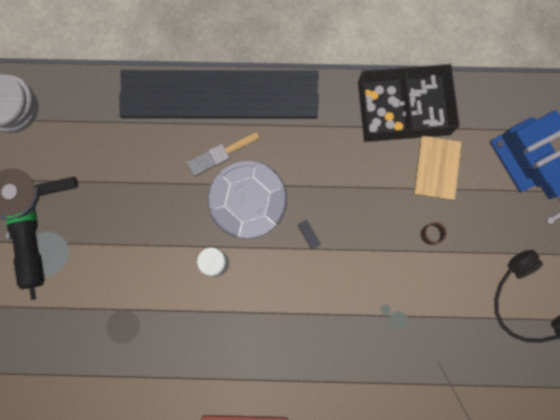

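View pics/side0.png

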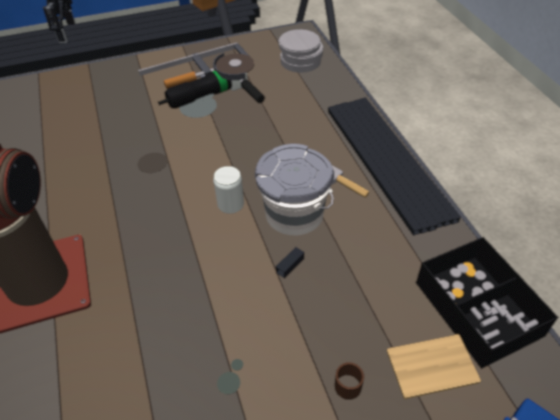

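The top view shows the pail at about px (247,200), with the brush above it, the tin at (211,262), the offcut at (308,235) and the pipe at (433,233). In the side view the handle is at about (325,200).

```bash
cat > h.py <<'E'
import numpy as np,cv2
def cloud(f):
    z=np.load(f); d=z["d"]; K=z["K"]; T=z["T"]
    v,u=np.mgrid[:d.shape[0],:d.shape[1]]
    p=np.stack([(u-K[0,2])/K[0,0]*d,(v-K[1,2])/K[1,1]*d,d],-1)
    w=p@T[:3,:3].T+T[:3,3]; w[d==0]=np.nan
    return z["im"],w
E
python3 - <<'E'
from h import *
for n,box in(("top",(195,150,300,250)),("side",(240,130,350,240))):
    im,w=cloud(f"pics/{n}0.npz")
    m=np.zeros(w.shape[:2],bool); m[box[1]:box[3],box[0]:box[2]]=1
    m&=(w[...,2]>.12)&(w[...,2]<.16)
    p=w[m]; c,r=cv2.minEnclosingCircle(p[:,:2].astype(np.float32)); print(n,m.sum(),c,r)
    c=np.array(c); q=p-[*c,0]; R=np.hypot(q[:,0],q[:,1]); a=np.degrees(np.arctan2(q[:,1],q[:,0]))%360
    print("mid z",np.median(q[R<.035,2]))
    for k in range(0,360,10):
        s=(R>.07)&(abs(a-k-5)<5); print(k+5,s.sum(),np.round(np.percentile(q[s,2],[50,90])*1e3,1) if s.any() else "",end="; ")
    print()
    # handle: points outside lid at mid height
    q=w-[*c,0];RR=np.hypot(q[...,0],q[...,1]); hm=(RR>.085)&(RR<.11)&(w[...,2]>.025)&(w[...,2]<.11)
    aa=np.degrees(np.arctan2(q[...,1],q[...,0])); print("handle",[(int(x),round(float(zz),3),round(float(r),3)) for x,zz,r in zip(aa[hm],w[hm][:,2],RR[hm])][:40])
    b=im[box[1]:box[3],box[0]:box[2],::-1]
    cv2.imwrite(f"pics/{n}c.png",cv2.resize(b,None,fx=5,fy=5,interpolation=cv2.INTER_CUBIC))
a=cv2.imread("pics/topc.png");b=cv2.imread("pics/sidec.png");b=cv2.resize(b,(b.shape[1]*a.shape[0]//b.shape[0],a.shape[0]))
cv2.imwrite("pics/both.png",cv2.resize(np.hstack([a,b]),(800,400)))
E
```

```text
top 4833 (0.5946916341781616, -0.00033970968797802925) 0.08945556730031967
mid z 0.13468982714661693
5 51 [136.5 139.9]; 15 44 [136.2 139.7]; 25 46 [136.9 140.3]; 35 46 [136.  140.7]; 45 43 [138.1 142.6]; 55 45 [144.7 149.1]; 65 47 [145.6 149.8]; 75 46 [145.4 149.5]; 85 49 [146.6 150.7]; 95 50 [144.5 149.6]; 105 50 [143.2 148.2]; 115 52 [143.6 147.2]; 125 50 [144.8 148.6]; 135 58 [145.3 149.9]; 145 56 [145.2 150.9]; 155 59 [144.7 149.1]; 165 56 [142.4 148.2]; 175 52 [136.8 140.4]; 185 53 [137.4 140.3]; 195 53 [136.9 140.4]; 205 51 [136.3 139.6]; 215 51 [136.9 139.9]; 225 50 [136.1 142.2]; 235 57 [143.1 149.1]; 245 56 [145.4 149.1]; 255 53 [145.7 150.3]; 265 51 [145.4 149.9]; 275 49 [145.3 150.5]; 285 50 [143.9 148.3]; 295 50 [144.1 148.3]; 305 49 [146.4 150.4]; 315 49 [147.3 149.8]; 325 46 [146.1 149.8]; 335 42 [145.3 149.2]; 345 42 [143.3 147.1]; 355 44 [136.3 140.4]; 
handle []
side 3670 (0.5930663347244263, -0.0021329789888113737) 0.0903242751955986
mid z 0.1330003254044212
5 37 [134.2 138.6]; 15 38 [134.5 137.1]; 25 33 [134.9 139.2]; 35 39 [135.1 138.1]; 45 41 [135.1 139.1]; 55 4
[... 786 characters left out ...]
, 0.095), (1, 0.041, 0.097), (1, 0.04, 0.09), (0, 0.041, 0.092), (-2, 0.045, 0.092), (-1, 0.042, 0.096), (0, 0.039, 0.089), (-3, 0.044, 0.089), (-3, 0.044, 0.092), (-4, 0.043, 0.091), (-7, 0.043, 0.09), (-9, 0.046, 0.091), (-9, 0.043, 0.091), (-14, 0.048, 0.09), (-12, 0.044, 0.093), (-16, 0.048, 0.089), (-17, 0.049, 0.091), (-19, 0.049, 0.089), (-18, 0.048, 0.091), (-23, 0.052, 0.089), (-20, 0.048, 0.091), (-27, 0.056, 0.089), (-27, 0.052, 0.089), (-34, 0.06, 0.09), (-66, 0.099, 0.085), (-37, 0.061, 0.089), (-34, 0.057, 0.09), (-70, 0.101, 0.085), (-40, 0.063, 0.088), (-36, 0.057, 0.089), (-46, 0.068, 0.086), (-45, 0.067, 0.088), (-42, 0.064, 0.089), (-72, 0.099, 0.089), (-67, 0.092, 0.085)]
```

View pics/both.png

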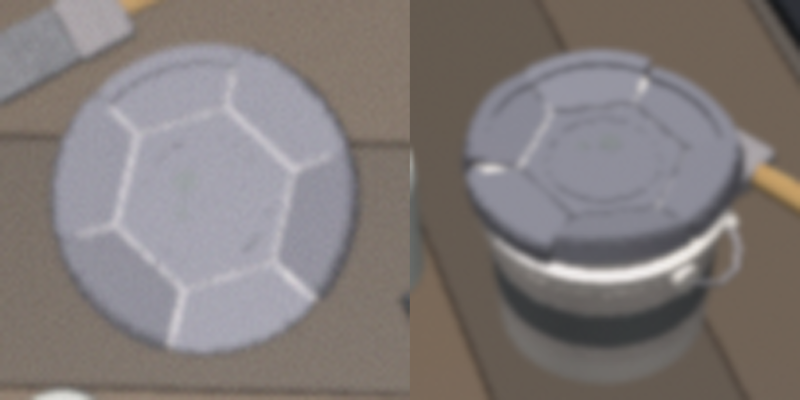

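Shut sections lie at about 350–48° and 170–228°, so the pail's yaw is about 19° (handle side agrees, and a 180° ambiguity would not matter). The open ones are therefore centred at 79, 139, 259 and 319° around (0.594, -0.001). I'll press the first one.

```bash
cat >> h.py <<'E'
from plant import *
C=np.array([.594,-.001]); O=[0,np.pi/2,0.]
def press(deg,first=False):
    a=np.radians(deg); p=C+.081*np.array([np.cos(a),np.sin(a)])
    if first: movep([*p,.165],O)
    else: move_l([*p,.165],feed=.12)
    f0=observe()["ft_force"]
    move_l([*p,.153],feed=.06)
    hit=move_l([*p,.131],feed=.025,max_force=32)
    s=observe(); print(deg,hit,"z",round(s["eef_pos"][2],4),"F",np.round(s["ft_force"]-f0,1))
    move_l([*p,.165],feed=.06); s=observe()
    print("  after",np.round(s["ft_force"]-f0,1),"t",round(s["time_s"],2))
E
python3 - <<'E'
from h import *
gripper_to(0.)
press(79,True)
im,d=get_image("top"); c=get_calibration("top")
cv2.imwrite("pics/top1.png",cv2.resize(im[130:270,160:340,::-1],None,fx=4,fy=4,interpolation=cv2.INTER_CUBIC))
E
```

```text
79 True z 0.1395 F [-4.4 -0.2  7.6]
  after [ 0.2  1.5 -1.2] t 4.94
```

View pics/top1.png

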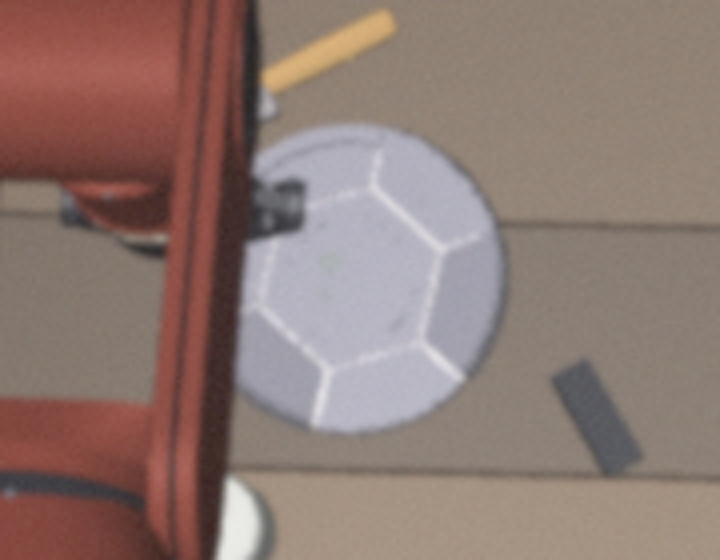

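The wrist is in the way on the left, but the pail has not moved. The press stopped at z = 0.1395, close to shut. I'll press the others, back off, and check the heights.

```bash
cat > chk.py <<'E'
from h import *
import sys
def check(tag):
    for n,box in(("top",(195,150,300,250)),("side",(240,130,350,240))):
        im,d=get_image(n); c=get_calibration(n)
        np.savez(f"pics/{n}{tag}.npz",im=im,d=d,K=c["intrinsics"],T=c["world_from_camera"])
        cv2.imwrite(f"pics/{n}{tag}.png",im[:,:,::-1])
        for t in("0",tag):
            w=cloud(f"pics/{n}{t}.npz")[1][box[1]:box[3],box[0]:box[2]]
            p=w[(w[...,2]>.12)&(w[...,2]<.16)]; q=p-[*C,0]; R=np.hypot(q[:,0],q[:,1]); a=np.degrees(np.arctan2(q[:,1],q[:,0]))
            print(n,t,"circle",np.round(cv2.minEnclosingCircle(p[:,:2].astype(np.float32)),4) if 0 else np.round(cv2.minEnclosingCircle(p[:,:2].astype(np.float32))[0],4),
              [round(float(np.median(q[(R>.07)&(abs((a-19-60*k+180)%360-180)<22),2])*1e3),1) for k in range(6)])
E
python3 - <<'E'
from chk import *
for a in(139,259,319): press(a)
move_l([.594,-.08,.25],feed=.2); movep([.35,-.35,.25],[0,np.pi/2,-.8])
check("2"); print(observe()["time_s"])
E
```

```text
139 True z 0.1393 F [-4.2  0.1  9.3]
  after [0.5 0.4 0.3] t 7.44
259 True z 0.1394 F [-4.   0.4  7.6]
  after [-0.9 -0.3 -0.3] t 10.4
319 True z 0.1394 F [-3.9  0.5  8.3]
  after [ 0.6 -0.1  0.8] t 12.94
top 0 circle [ 5.947e-01 -3.000e-04] [136.2, 145.0, 144.9, 137.0, 145.6, 146.1]
top 2 circle [ 5.941e-01 -3.000e-04] [136.9, 136.5, 136.4, 136.7, 136.5, 136.9]
side 0 circle [ 0.5931 -0.0021] [134.7, 144.0, 144.6, 134.4, 141.6, 142.9]
side 2 circle [ 0.5949 -0.0019] [135.3, 134.7, 134.9, 134.4, 133.7, 134.6]
15.1
```

```bash
python3 - <<'E'
import cv2,numpy as np
a=cv2.imread("pics/top2.png")[100:310,110:390];b=cv2.imread("pics/side2.png")[110:320,180:460]
cv2.imwrite("pics/both2.png",cv2.resize(np.hstack([a,b]),(800,300)))
E
```

```text
(no output)
```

View pics/both2.png

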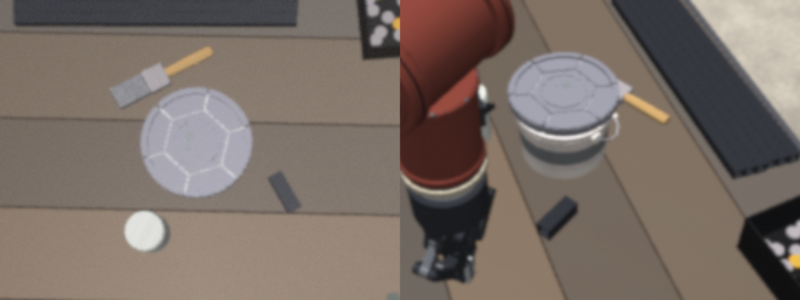

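In both views all six sections are level, matching the two that started shut. The pail stands where it was, and the brush, tin and offcut look undisturbed.

```bash
python3 - <<'E'
from plant import *
job_done()
E
```

```text
the job is handed in; nothing more can be done
```

All four open sections of the lid are now pressed shut, and I handed the job in at about 15 s of robot time. I pressed sections 2, 3, 5 and 6 straight down with the closed fingertips, once each. Each press stopped itself on the force limit at a tip height of about 139.4 mm.

**Rim heights:** with the arm backed away, the four pressed sections read the same as the two that were shut from the start. In the top view all six read 136.4–136.9 mm; the open ones had read about 145–146 mm. In the side view all six read 133.7–135.3 mm; the open ones had read about 142–145 mm.

**Pail position:** its measured centre moved under 1 mm in the top view and under 2 mm in the side view. That is within the camera accuracy of about 2 mm, so I take it as unmoved.

**Other things on the bench:** in the last pictures the brush, tin and offcut looked undisturbed. The pipe was outside the crop I viewed, but the arm did not work near it.

**Disagreements:** no check failed. The top and side cameras differ by about 2 mm in height, which fits their calibration error.

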